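# Feed a filled wax mould through the flap of the mould cooler

## Task

The pink rubber mould lying skew on the infeed deck of the mould cooler has just been filled with wax and must cool. Push it with the fingertips along the deck and in through the hanging flap until it tips onto the chute inside and slides down to the back stop, then draw the fingers away so that the flap falls fully shut behind it. Only push: never pick the mould up, and leave the other things on the bench where they are.

Things in the scene. Friction and masses are not known exactly. Their poses are not given: they have to be found in the camera images.
- cooler: Bench-top mould cooler, fixed; white box 109 wide, x = -8 to 148 mm, top z = 99 (dial to 106), clear window on top. Origin on its underside below the flap, mid-lane; +x leads from the infeed deck into the box (level push direction), y across the lane, z up. Smooth level deck 140 wide at z = 44 from x = -179 to a crest at x = 5; inside, a slippery chute falls 20 degrees to the back stop at x = 116.
- guides (a point): Point on the deck mid-lane, 40 mm outside the flap (cooler axes), where two slippery polished guide rods (tops 13 mm above the deck) begin to flare: from here to the flap and on between the box walls the lane is 71 mm clear; outward the gap widens evenly to 123 mm at 72 mm from this point, where the rods end 9 mm on. The deck beyond is open.
- hinge (a point): Middle of the flap's hinge pin (cooler axes), 46 mm above the deck, straight over the shut flap; pin and knuckles 9 mm thick, across the lane. Upright fingers can push as far as just in front of it (that is far enough: the mould is then past the crest); to reach in past it they must lean, tips forward, under it. Nothing overhangs the deck in front of it.
- flap (a joint): Flap closing the box front: aluminium leaf 67 mm wide, about 25 g, hanging from the pin, lower edge 4 mm above the deck; no spring or latch. 0 = hanging shut; grows as its lower edge swings into the box, to 1.45 rad; it cannot swing outward. Whatever is pushed along the deck opens it; it rests on what is under it and falls shut when nothing is.
- mould_mid (a point): Centre of the pink rubber mould to feed in: rounded block 82 long (its x) x 58 wide (its y) x 25 mm high, about 0.13 kg, loose, flat on the infeed deck, long side along the lane, skew up to 15 degrees. Pushed from its outer end it slides; the flared rods centre it. When its centre is 5 to 10 mm past the flap it tips onto the chute and slides by itself to the stop, centre then about 73 mm past.
- talc_pot: White plastic pot, 71 mm across, 45 mm high, standing on the bench on the left of the cooler; origin under its centre. Leave alone.
- mould_front3: Top one of a stack of three pink rubber moulds (82 x 55 mm, stack about 78 mm high) on the bench at the right; origin under its centre. Leave alone.
- open_mould: Opened mould half, pink on cream, 86 x 66 x 24 mm, on the metal plate to the left behind the cooler; origin under its centre. Leave alone.
Not all that is in view belongs to the job. What is shaped like the part that bears mould_mid but brown is not meant.

How it is judged (in metres and radians):
On the way:
1. the mould is pushed in under the flap and holds it open (value of joint flap above 0.5 rad and x of mould_mid in the frame of cooler above -0.02 m and z of mould_mid in the frame of cooler below 0.065 m), for 0.1 s.
At the end, for the whole second after the job is handed in: The mould lies on the chute inside the cooler at the back stop, its centre 64 to 82 mm past the flap and within 12 mm of the lane's middle, and the flap hangs shut and still (under 0.06 rad) (x of mould_mid in the frame of cooler between 0.064 and 0.082 m and y of mould_mid in the frame of cooler between -0.012 and 0.012 m and z of mould_mid in the frame of cooler between 0.025 and 0.045 m and value of joint flap below 0.06 rad and velocity of joint flap between -0.2 and 0.2 rad/s); the robot touches nothing.
It fails at once if the mould was lifted off the deck by 15 mm or fell from it (z of mould_mid in the frame of cooler above 0.071 m or z of mould_mid in the frame of cooler below 0.022 m).
It fails at once if the mould was tipped over (the chute's own slope is 0.35 rad) (angle between mould_mid's own z axis and vertical above 0.6 rad).
It fails at once if a bystander was shoved away (distance of any of talc_pot, mould_front3, open_mould from where it was at the start of the episode above 0.03 m).
It also fails if it takes over 48 s, if anything falls off the work surface, if the arm or the gripper's body presses on something with over 40 N, if the wrist force passes 120 N, or if a joint passes its speed limit or range.

## Robot

A 6-joint arm with a two-finger parallel gripper is mounted at the origin on a cart in front of the work surface, level with it; the furniture and walls round the work are solid. World frame = base frame: x ahead of the robot, y to its left, z up, the work surface at z = 0. Lengths are in mm, angles in rad, forces in N, time in s.
With the tool pointing down it reaches from about 325 to 850 mm from the base axis. Payload 15.5 kg.
Tool frame: the origin (TCP) lies midway between the tips of the shut fingers; the grasp point (between the pads) lies 19 mm behind it; z points along the fingers, y is the direction in which the jaws open and shut (so a half turn about z gives the same grasp; the last joint's range is limited). The gripper opens to 91 mm and grips with 3 to 60 N. Pads are 32 mm wide; open, the fingers measure 118 mm over their backs; the gripper's body (76 mm by 178 mm) begins 60 mm behind the grasp point.
Start: joints at [-1.411, 0.494, 1.345, -0, 1.302, -0.096], TCP at [157.533, -604.822, 213.915] pointing down, gripper open.
Joint ranges: [-2.91, 2.91], [-0.82, 2.16], [0.22, 2.67], [-1.22, 4.37], [0.12, 2.79], [-3.08, 3.08]. Speed limits (rad/s): [1.89, 1.89, 2.57, 3.01, 3.01, 3.01].

## Interface

Orientations are given as [roll, pitch, yaw] about the fixed x, y, z axes, in that order (R = Rz(yaw) Ry(pitch) Rx(roll)).
In Python, from workcell import ctrl gives the robot as it stands. The module is installed in compiled form; this text tells all that it offers.
- The arm moves only by the tool apply_moves, never from a script. Its argument "commands" is a list of rows, each an object of numbers: "dx", "dy", "dz": the shift along the tool's x, y, z in mm; "ax", "ay", "az": the turn, a rotation vector about the tool's x, y, z in degrees; "fingers": the closure, from -1 (fully open) to 1 (shut). A call has 1 to 20 rows; each row shifts and turns the commanded pose from where the row before left it, along the tool's axes as they then stand; what a row does not reach is not made up. A row lasts 1/12 s, in which the tool goes at most 41.7 mm and 7.16 degrees, less where a joint would pass 70% of its speed; a pose out of reach is approached as far as the arm can. A call with a gripper value outside its range is refused whole. The fingers move at their own pace and stop on an object; the grip force is fixed at half the most. Time passes only in rows, so rows that do not move let the fingers close. It gives the time, the measured TCP pose, the force and the opening at its end, in the units of the state.
- ctrl.read_state(): the state, without advancing time (a new reading comes with each control period).
- ctrl.camera(name): name is "scene" or "top"; returns a dict with "image" (384x512x3 uint8, blue, green, red), "depth" (384x512 float32, mm along the optical axis (not along the pixel's ray), 0 where there is no reading), "mtx" (3x3 intrinsics, pixels), "rvec" (rotation vector, rad) and "tvec" (3), from world to camera coordinates, as OpenCV has them. Camera axes: x right, y down, z forward; pixel columns grow to the right and rows downward; lengths in mm; the calibration is good to about 2 mm. A picture is of the moment at which its call begins.
- ctrl.job_done(): hands the job in, once; it reports no verdict.
Trained networks look in the newest picture that a camera, given by its name, has taken for a name from the list of things; names that differ only in an ending like _2 or _b are one class to them, and where a whole thing is asked for, a point or a joint stands for the part that bears it (a point fixed in the world has none). Each returns a list of dicts, best first, with "score" (0 to 1); they miss things now and then, are a little off and sometimes report something else, mostly with a low value. They report only what shows in the picture. A call takes as long as a camera call. They do not tell look-alikes from the thing itself.
- ctrl.recognise(camera, label): "bbox" ([left, top, width, height] in pixels, round what is visible of it).
- ctrl.spot_point(camera, label): "position" ([column, row] in pixels: a listed point, or the origin of a listed thing).
The state is a dict: "time_s": time; "qpos": joint angles; "qvel": joint speeds; "joint_efforts": joint torques, N m; "tcp_pos": TCP position; "ee_rot": TCP orientation; "contact_force": force on the tool from outside, world axes, zero at the start; "moment": the same for the moment, N m; "grip_width": finger opening in mm.
Only numpy, scipy, OpenCV 4.12 (cv2) and the standard library are available. Lean on these libraries where they do the work, as an engineer would, in place of code of your own. Each camera call takes 0.05 s, during which the arm holds its last target.

## Working session

There is one attempt and no reset: what is moved stays moved. The work goes in short steps, Python scripts to look and compute and a tool call to move; the robot and the scene stay as the last step left them, time stands still between calls to the robot, and variables do not carry over. Pictures are saved under pics/ and viewed, and the job is handed in when it is done.

Besides the shell and the picture viewer there is one more tool, called after "Emit:" as a command line: name --argument value ..., lists and objects as JSON in quotes. apply_moves: Moves the arm, as the interface text tells. Its arguments: {"type":"object","properties":{"commands":{"type":"array"}},"required":["commands"]}

```bash
mkdir -p pics; cat > h.py <<'E'
import numpy as np, cv2
from workcell import ctrl
def unproj(c,px,z=None):
    R=cv2.Rodrigues(np.array(c['rvec'],float))[0]; t=np.array(c['tvec'],float).ravel()
    n=cv2.undistortPoints(np.array([[px]],float),np.array(c['mtx'],float),None).ravel()
    d=R.T@np.array([n[0],n[1],1.]); o=-R.T@t
    if z is None:
        u,v=int(round(px[0])),int(round(px[1]))
        p=c['depth'][v-1:v+2,u-1:u+2]; p=p[p>0]
        return o+d*np.median(p) if len(p) else None
    return o+d*(z-o[2])/d[2]
def proj(c,P):
    return cv2.projectPoints(np.array(P,float).reshape(-1,3),np.array(c['rvec'],float),np.array(c['tvec'],float),np.array(c['mtx'],float),None)[0].reshape(-1,2)
E
python3 - <<'E'
from h import *
print({k:np.round(v,3).tolist() for k,v in ctrl.read_state().items() if k in('time_s','tcp_pos','ee_rot','grip_width','contact_force')})
for n in ('scene','top'):
    c=ctrl.camera(n); cv2.imwrite(f'pics/{n}0.png',c['image'])
    for l in ('mould_mid','guides','hinge','cooler','talc_pot','mould_front3','open_mould'):
        for r in ctrl.spot_point(n,l)[:3]:
            p=r['position']; print(n,l,np.round(p,1),round(r['score'],2),unproj(c,p).round(0) if unproj(c,p) is not None else None)
    print(ctrl.recognise(n,'mould_mid')[:3],ctrl.recognise(n,'cooler')[:2])
E
```

```text
{'time_s': 0.0, 'tcp_pos': [157.466, -604.439, 213.337], 'ee_rot': [-3.14, -0.0, 0.255], 'contact_force': [-0.046, 0.154, 0.323], 'grip_width': 91.077}
scene mould_mid [213.4 190.5] 0.82 [ 432. -326.   69.]
scene mould_mid [263.6 295.8] 0.57 [ 389. -685.   26.]
scene guides [240.4 200. ] 0.67 [ 494. -381.   45.]
scene hinge [253.8 187.6] 0.57 [ 530. -399.   92.]
scene cooler [249.9 209.2] 0.77 [ 494. -438.   55.]
scene talc_pot [223.6 165.2] 0.67 [ 550. -153.    6.]
scene mould_front3 [218.  245.2] 0.74 [ 347. -531.   78.]
scene open_mould [265.  162.4] 0.85 [ 668. -243.   33.]
scene open_mould [219.4 245.1] 0.21 [ 351. -531.   76.]
[{'bbox': [195.6, 183.1, 31.7, 21.2], 'score': 0.85}, {'bbox': [244.2, 280.9, 36.5, 31.3], 'score': 0.65}] [{'bbox': [190.7, 178.8, 114.1, 44.8], 'score': 0.79}]
top mould_mid [221.5 238.3] 0.83 [ 422. -331.   69.]
top mould_mid [358.3 242.5] 0.66 [ 388. -672.   25.]
top guides [235.6 213.6] 0.83 [ 484. -369.   45.]
top hinge [242.5 190.8] 0.81 [ 530. -391.   94.]
top cooler [242.  198.2] 0.93 [ 522. -388.   45.]
top talc_pot [144.4 195.3] 0.68 [ 560. -133.    3.]
top mould_front3 [294.6 258.2] 0.84 [ 358. -503.   77.]
top open_mould [171.5 150.5] 0.96 [ 668. -214.   32.]
[{'bbox': [339.3, 223.5, 41.1, 36.2], 'score': 0.88}, {'bbox': [205.6, 217.7, 33.4, 40.9], 'score': 0.81}] [{'bbox': [185.9, 139.9, 104.7, 130.2], 'score': 0.69}]
```

```bash
python3 - <<'E'
import cv2
a=cv2.imread('pics/top0.png'); cv2.imwrite('pics/top0c.png',cv2.resize(a[120:290,120:390],None,fx=2.9,fy=2.9,interpolation=2))
a=cv2.imread('pics/scene0.png'); cv2.imwrite('pics/scene0c.png',cv2.resize(a[140:260,170:330],None,fx=4.8,fy=4.8,interpolation=2))
E
```

```text
(no output)
```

View pics/top0c.png

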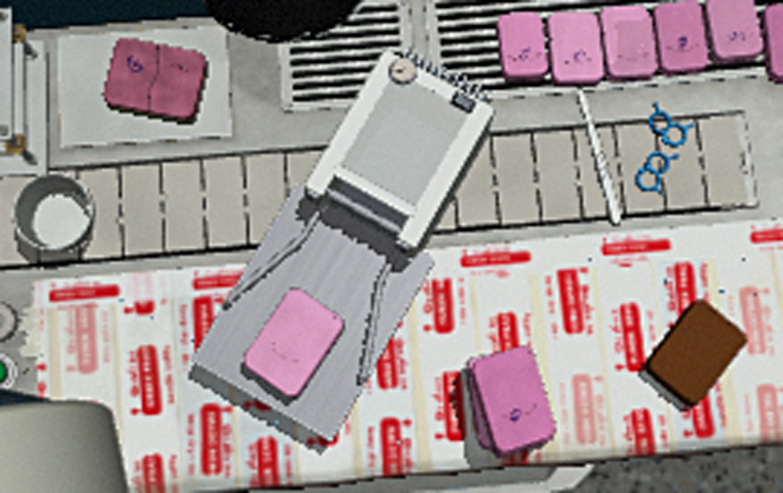

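View pics/scene0c.png

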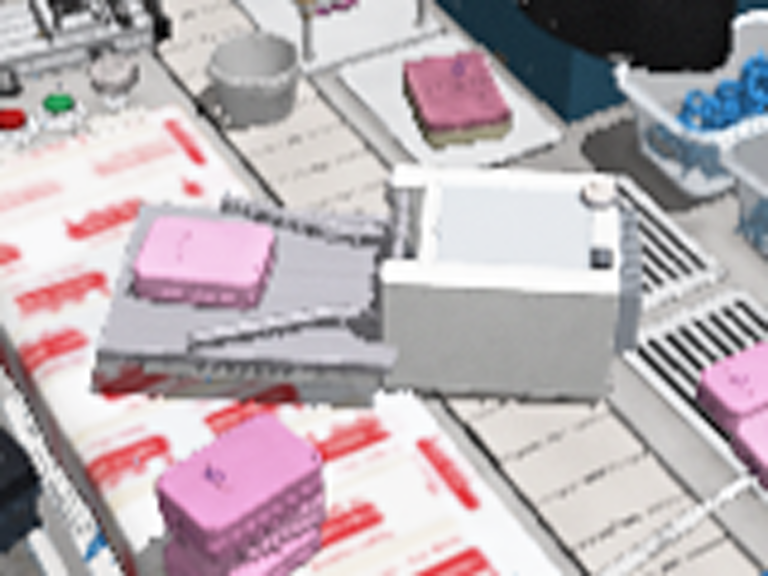

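View pics/scene0.png

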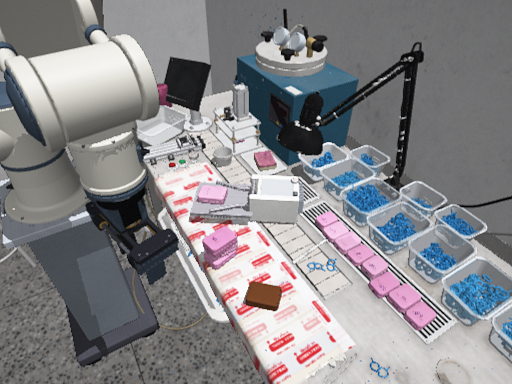

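The mould is at about (221,238) in the top view, lying on the deck. The brown decoy is at (358,242), to the right. The push direction runs up and to the right in that picture. Next I'll fit the poses from depth.

```bash
cat >> h.py <<'E'
def cloud(c):
    R=cv2.Rodrigues(np.array(c['rvec'],float))[0]; t=np.array(c['tvec'],float).ravel()
    d=c['depth']; v,u=np.nonzero(d>0); K=np.array(c['mtx'],float)
    z=d[v,u]; P=np.stack([(u-K[0,2])/K[0,0]*z,(v-K[1,2])/K[1,1]*z,z],1)
    return (P-t)@R, c['image'][v,u], u,v
E
python3 - <<'E'
from h import *
for n in ('top','scene'):
    c=ctrl.camera(n); P,I,u,v=cloud(c)
    print(n,c['mtx'][0][0], 'campos',(-cv2.Rodrigues(np.array(c['rvec'],float))[0].T@np.array(c['tvec'],float).ravel()).round())
    reg=(abs(P[:,0]-500)<220)&(abs(P[:,1]+380)<200)
    I=I.astype(int)
    for nm,lo,hi in(('boxtop',93,104),('deck',39,49)):
        m=reg&(P[:,2]>lo)&(P[:,2]<hi)
        if nm=='deck': m&=(P[:,0]<540)
        # largest cluster in image
        im=np.zeros((384,512),np.uint8); im[v[m],u[m]]=1
        k,l,s,_=cv2.connectedComponentsWithStats(im); j=1+np.argmax(s[1:,4])
        mm=m&(l[v,u]==j)
        r=cv2.minAreaRect(P[mm,:2].astype(np.float32)); print(nm,mm.sum(),r,'z',np.median(P[mm,2]))
        print(cv2.boxPoints(r).round(0).tolist())
    pink=(I[:,2]-I[:,1]>50)&(I[:,0]-I[:,1]>20)
    m=(abs(P[:,0]-425)<80)&(abs(P[:,1]+330)<80)&(P[:,2]>50)&pink
    t=m&(P[:,2]>62)
    print('mould z',np.median(P[m,2]),m.sum(),t.sum(),cv2.minAreaRect(P[t,:2].astype(np.float32)),P[t,:2].mean(0))
E
```

```text
top 480.38744568881486 campos [ 274. -390. 1239.]
boxtop 2099 ((576.2329711914062, -431.17071533203125), (109.74815368652344, 144.60118103027344), 56.0465087890625) z 99.80933146550447
[[486.0, -436.0], [606.0, -517.0], [667.0, -426.0], [547.0, -345.0]]
deck 2165 ((452.911376953125, -346.75164794921875), (139.75924682617188, 179.2972412109375), 55.607391357421875) z 44.8710857781123
[[339.0, -354.0], [487.0, -455.0], [566.0, -340.0], [418.0, -238.0]]
mould z 69.32315346139356 705 705 ((424.1211242675781, -328.76727294921875), (55.111351013183594, 78.13243103027344), 51.44509506225586) [ 423.73251719 -328.94149946]
scene 351.1908834909681 campos [  127. -1071.   766.]
boxtop 1111 ((577.0559692382812, -433.0999450683594), (111.89957427978516, 142.46238708496094), 54.97017288208008) z 99.44816881233564
[[487.0, -438.0], [603.0, -520.0], [667.0, -428.0], [551.0, -346.0]]
deck 1188 ((474.07025146484375, -362.61669921875), (143.5555419921875, 229.86431884765625), 55.53003692626953) z 44.45920853088619
[[339.0, -357.0], [528.0, -487.0], [609.0, -368.0], [420.0, -238.0]]
mould z 67.1792673123369 65 49 ((420.5804443359375, -335.61029052734375), (45.05061340332031, 79.13997650146484), 50.98955535888672) [ 418.64158224 -345.71145735]
```

Fitted poses:
- **Cooler:** origin about (524, -395), yaw about -34.2°.
- **Mould:** centre at lane x about -120, y about -2, skew about -4°. Its outer end is at x about -161.

Plan: set the jaws across the lane and part-closed (about 52 mm over their backs). Come down behind the outer end, then push until the mould tips. I'll rotate and traverse first.

Emit:
apply_moves --commands '[{"az": 7,"fingers": 0.45},{"az": 7,"fingers": 0.45},{"az": 7,"fingers": 0.45},{"az": 7,"fingers": 0.45},{"az": 7,"fingers": 0.45},{"az": 7,"fingers": 0.45},{"az": 6.8,"fingers": 0.45},{"dy": -30,"fingers": 0.45},{"dy": -30,"fingers": 0.45},{"dy": -30,"fingers": 0.45},{"dy": -30,"fingers": 0.45},{"dy": -30,"fingers": 0.45},{"dy": -30,"fingers": 0.45},{"dy": -30,"fingers": 0.45},{"dy": -30,"fingers": 0.45},{"dy": -30,"fingers": 0.45},{"dy": -30,"fingers": 0.45},{"dy": -30,"fingers": 0.45},{"dy": -30,"fingers": 0.45},{"fingers": 0.45}]'

```text
validation failed for argument at $.co...
```

```bash
cat >> h.py <<'E'
O=np.array([524,-395.]);ya=-0.597
D=np.array([np.cos(ya),np.sin(ya)]);N=np.array([-D[1],D[0]])
def lane(p): q=np.array(p[:2])-O; return (q@D).round(1),(q@N).round(1)
def st():
    s=ctrl.read_state(); print(round(s['time_s'],2),'tcp',np.round(s['tcp_pos'],1),'lane',lane(s['tcp_pos']),'rot',np.round(s['ee_rot'],3),'F',np.round(s['contact_force'],1),'w',round(float(s['grip_width']),1))
def mould(c):
    P,I,u,v=cloud(c); I=I.astype(int)
    L=(P[:,:2]-O)@np.c_[D,N]
    m=(abs(L[:,1])<60)&(L[:,0]>-200)&(L[:,0]<120)&(P[:,2]>50)&(I[:,2]-I[:,1]>50)&(I[:,0]-I[:,1]>20)&(P[:,2]<76)
    if m.sum()>30: r=cv2.minAreaRect(L[m].astype(np.float32)); print('mould',m.sum(),np.round(r[0],1),np.round(r[1],1),round(r[2],1),'range x',np.percentile(L[m,0],[1,99]).round(1),'z',np.median(P[m,2]).round(1))
    else: print('mould px',m.sum())
def snap(name):
    for n in('top','scene'):
        c=ctrl.camera(n); a=c['image']
        if n=='top': mould(c); a1=cv2.resize(a[130:280,150:350],None,fx=4,fy=4,interpolation=2)[:, :800]; cv2.imwrite(f'pics/{name}_top.png',a1)
        else: cv2.imwrite(f'pics/{name}_scene.png',cv2.resize(a[130:255,160:325],None,fx=4.8,fy=4.8,interpolation=2))
E
python3 -c "
from h import *
st()"
```

```text
1.1 tcp [ 157.6 -604.8  213.9] lane (np.float64(-185.1), np.float64(-379.5)) rot [3.142 0.    0.255] F [-0.5 -0.4 -0.6] w 91.3
```

Emit:
apply_moves --commands '[{"dx": 0,"dy": 0,"dz": 0,"ax": 0,"ay": 0,"az": 7,"fingers": 0.45},{"dx": 0,"dy": 0,"dz": 0,"ax": 0,"ay": 0,"az": 7,"fingers": 0.45},{"dx": 0,"dy": 0,"dz": 0,"ax": 0,"ay": 0,"az": 7,"fingers": 0.45},{"dx": 0,"dy": 0,"dz": 0,"ax": 0,"ay": 0,"az": 7,"fingers": 0.45},{"dx": 0,"dy": 0,"dz": 0,"ax": 0,"ay": 0,"az": 7,"fingers": 0.45},{"dx": 0,"dy": 0,"dz": 0,"ax": 0,"ay": 0,"az": 7,"fingers": 0.45},{"dx": 0,"dy": 0,"dz": 0,"ax": 0,"ay": 0,"az": 6.8,"fingers": 0.45},{"dx": 0,"dy": -30,"dz": 0,"ax": 0,"ay": 0,"az": 0,"fingers": 0.45},{"dx": 0,"dy": -30,"dz": 0,"ax": 0,"ay": 0,"az": 0,"fingers": 0.45},{"dx": 0,"dy": -30,"dz": 0,"ax": 0,"ay": 0,"az": 0,"fingers": 0.45},{"dx": 0,"dy": -30,"dz": 0,"ax": 0,"ay": 0,"az": 0,"fingers": 0.45},{"dx": 0,"dy": -30,"dz": 0,"ax": 0,"ay": 0,"az": 0,"fingers": 0.45},{"dx": 0,"dy": -30,"dz": 0,"ax": 0,"ay": 0,"az": 0,"fingers": 0.45},{"dx": 0,"dy": -30,"dz": 0,"ax": 0,"ay": 0,"az": 0,"fingers": 0.45},{"dx": 0,"dy": -30,"dz": 0,"ax": 0,"ay": 0,"az": 0,"fingers": 0.45},{"dx": 0,"dy": -30,"dz": 0,"ax": 0,"ay": 0,"az": 0,"fingers": 0.45},{"dx": 0,"dy": -30,"dz": 0,"ax": 0,"ay": 0,"az": 0,"fingers": 0.45},{"dx": 0,"dy": -30,"dz": 0,"ax": 0,"ay": 0,"az": 0,"fingers": 0.45},{"dx": 0,"dy": 0,"dz": 0,"ax": 0,"ay": 0,"az": 0,"fingers": 0.45}]'

```text
time_s: 2.68
tcp_pos: [344.8, -328.1, 214.0]
ee_rot: [-3.14, 0.0, -0.594]
contact_force: [-0.5, 0.8, 0.1]
grip_width: 25.2
```

```bash
python3 -c "
from h import *
st()"
```

```text
2.68 tcp [ 344.8 -328.1  214. ] lane (np.float64(-185.8), np.float64(-45.4)) rot [-3.14   0.    -0.594] F [-0.5  0.8  0.1] w 25.2
```

Emit:
apply_moves --commands '[{"dx": -5,"dy": -22,"dz": 0,"ax": 0,"ay": 0,"az": 0,"fingers": 0.45},{"dx": -5,"dy": -22,"dz": 0,"ax": 0,"ay": 0,"az": 0,"fingers": 0.45},{"dx": 0,"dy": 0,"dz": 30,"ax": 0,"ay": 0,"az": 0,"fingers": 0.45},{"dx": 0,"dy": 0,"dz": 30,"ax": 0,"ay": 0,"az": 0,"fingers": 0.45},{"dx": 0,"dy": 0,"dz": 30,"ax": 0,"ay": 0,"az": 0,"fingers": 0.45},{"dx": 0,"dy": 0,"dz": 30,"ax": 0,"ay": 0,"az": 0,"fingers": 0.45},{"dx": 0,"dy": 0,"dz": 0,"ax": 0,"ay": 0,"az": 0,"fingers": 0.45}]'

```text
time_s: 3.27
tcp_pos: [357.7, -288.2, 90.2]
ee_rot: [-3.14, 0.006, -0.597]
contact_force: [-0.5, 1.4, 0.5]
grip_width: 25.0
```

```bash
python3 -c "
from h import *
st();snap('a')"
```

```text
3.27 tcp [ 357.7 -288.2   90.2] lane (np.float64(-197.6), np.float64(-5.2)) rot [-3.14   0.006 -0.597] F [-0.5  1.4  0.5] w 25.0
mould 371 [-102.8   -3. ] [55.9 43.6] 83.5 range x [-125.3  -81.3] z 69.5
```

View pics/a_scene.png

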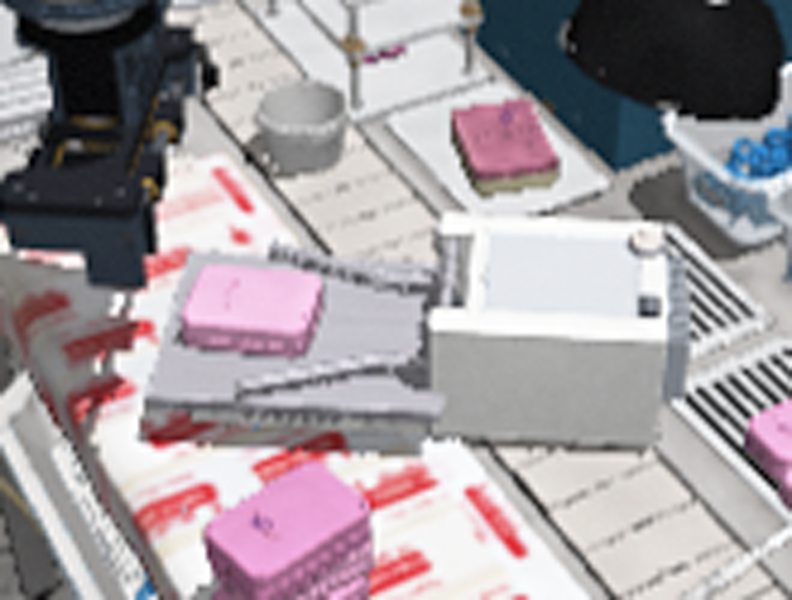

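View pics/a_top.png

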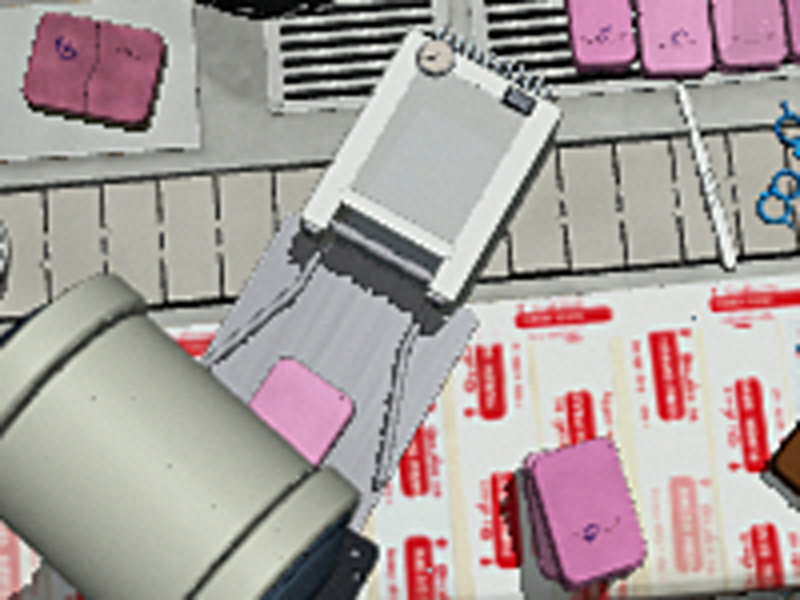

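Top view: the mould's front edge is at about (300,370) in the crop and unchanged, and the rest is hidden under the arm. Scene view: the fingers are just outside the deck end, clear of the mould. Now lower and start pushing.

Emit:
apply_moves --commands '[{"dx": 0,"dy": -3,"dz": 13,"ax": 0,"ay": 0,"az": 0,"fingers": 0.45},{"dx": 0,"dy": 0,"dz": 13,"ax": 0,"ay": 0,"az": 0,"fingers": 0.45},{"dx": 0,"dy": 0,"dz": 5,"ax": 0,"ay": 0,"az": 0,"fingers": 0.45},{"dx": 0,"dy": 0,"dz": 0,"ax": 0,"ay": 0,"az": 0,"fingers": 0.45},{"dx": 0,"dy": 0,"dz": 0,"ax": 0,"ay": 0,"az": 0,"fingers": 0.45}]'

```text
time_s: 3.78
tcp_pos: [361.6, -287.9, 64.1]
ee_rot: [3.141, -0.001, -0.597]
contact_force: [0.0, -0.6, 0.9]
grip_width: 25.2
```

```bash
python3 -c "
from h import *
st();snap('b')"
```

```text
3.78 tcp [ 361.6 -287.9   64.1] lane (np.float64(-194.5), np.float64(-2.8)) rot [ 3.141e+00 -1.000e-03 -5.970e-01] F [ 0.  -0.6  0.9] w 25.2
mould 390 [-103.9   -2.6] [54.9 45.7] 84.4 range x [-126.6  -81.2] z 69.3
```

View pics/b_scene.png

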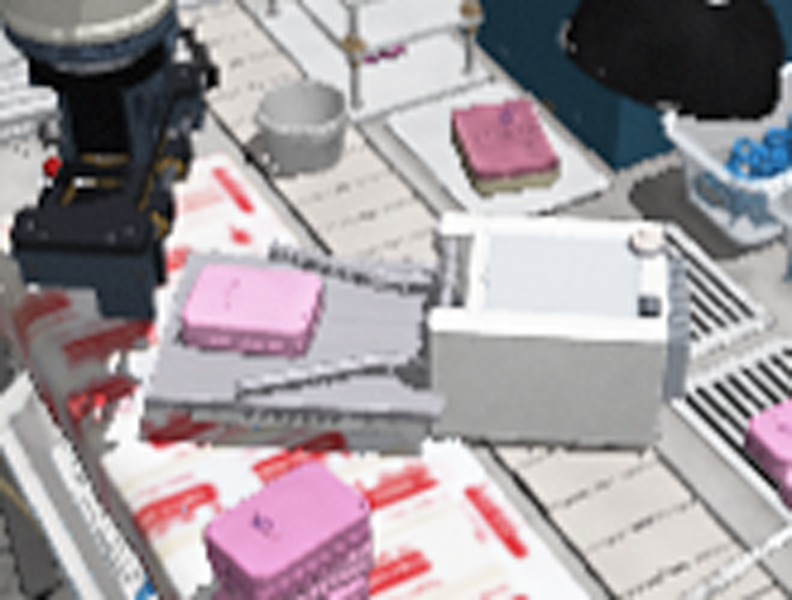

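Emit:
apply_moves --commands '[{"dx": 0,"dy": 0,"dz": 7,"ax": 0,"ay": 0,"az": 0,"fingers": 0.45},{"dx": 0,"dy": 0,"dz": 4,"ax": 0,"ay": 0,"az": 0,"fingers": 0.45},{"dx": 0,"dy": 0,"dz": 0,"ax": 0,"ay": 0,"az": 0,"fingers": 0.45},{"dx": 5,"dy": 0,"dz": 0,"ax": 0,"ay": 0,"az": 0,"fingers": 0.45},{"dx": 5,"dy": 0,"dz": 0,"ax": 0,"ay": 0,"az": 0,"fingers": 0.45},{"dx": 5,"dy": 0,"dz": 0,"ax": 0,"ay": 0,"az": 0,"fingers": 0.45},{"dx": 5,"dy": 0,"dz": 0,"ax": 0,"ay": 0,"az": 0,"fingers": 0.45},{"dx": 5,"dy": 0,"dz": 0,"ax": 0,"ay": 0,"az": 0,"fingers": 0.45},{"dx": 5,"dy": 0,"dz": 0,"ax": 0,"ay": 0,"az": 0,"fingers": 0.45},{"dx": 5,"dy": 0,"dz": 0,"ax": 0,"ay": 0,"az": 0,"fingers": 0.45},{"dx": 5,"dy": 0,"dz": 0,"ax": 0,"ay": 0,"az": 0,"fingers": 0.45},{"dx": 0,"dy": 0,"dz": 0,"ax": 0,"ay": 0,"az": 0,"fingers": 0.45}]'

```text
time_s: 4.88
tcp_pos: [395.3, -310.7, 52.0]
ee_rot: [3.141, -0.001, -0.597]
contact_force: [-1.1, -0.1, 0.9]
grip_width: 25.0
```

```bash
python3 -c "
from h import *
st();snap('c')"
```

```text
4.88 tcp [ 395.3 -310.7   52. ] lane (np.float64(-153.9), np.float64(-2.6)) rot [ 3.141e+00 -1.000e-03 -5.970e-01] F [-1.1 -0.1  0.9] w 25.0
mould 88 [-60.7   1.6] [52.2 14.2] 83.0 range x [-69.6 -55.8] z 69.3
```

View pics/c_scene.png

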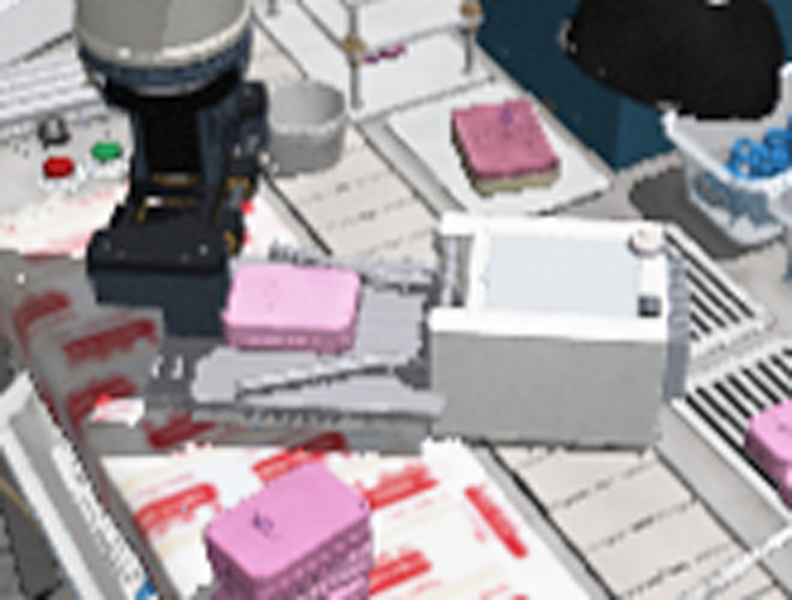

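View pics/c_top.png

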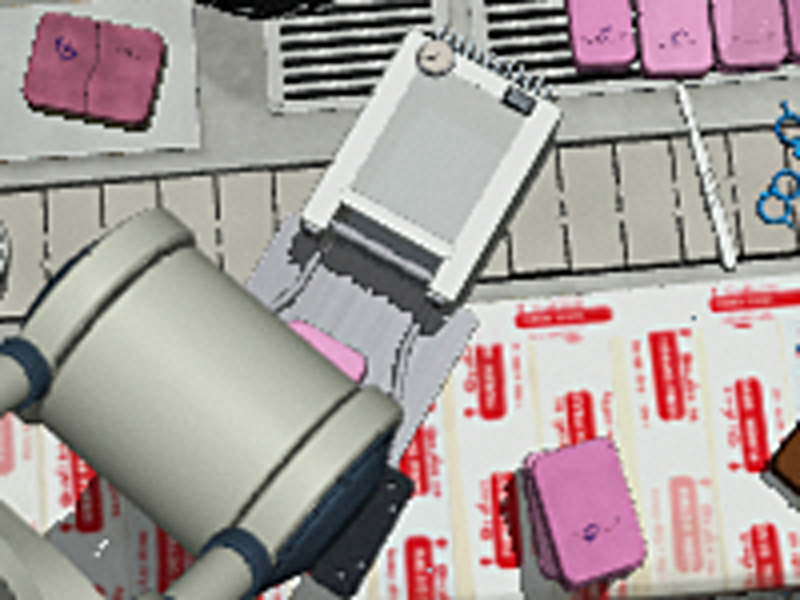

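Scene view: the mould spans about (225–360, 265–350) and is sliding straight, with the fingers against its outer end. The force is small. Continuing the push.

Emit:
apply_moves --commands '[{"dx": 6,"dy": 0,"dz": 0,"ax": 0,"ay": 0,"az": 0,"fingers": 0.45},{"dx": 6,"dy": 0,"dz": 0,"ax": 0,"ay": 0,"az": 0,"fingers": 0.45},{"dx": 6,"dy": 0,"dz": 0,"ax": 0,"ay": 0,"az": 0,"fingers": 0.45},{"dx": 6,"dy": 0,"dz": 0,"ax": 0,"ay": 0,"az": 0,"fingers": 0.45},{"dx": 6,"dy": 0,"dz": 0,"ax": 0,"ay": 0,"az": 0,"fingers": 0.45},{"dx": 6,"dy": 0,"dz": 0,"ax": 0,"ay": 0,"az": 0,"fingers": 0.45},{"dx": 6,"dy": 0,"dz": 0,"ax": 0,"ay": 0,"az": 0,"fingers": 0.45},{"dx": 6,"dy": 0,"dz": 0,"ax": 0,"ay": 0,"az": 0,"fingers": 0.45},{"dx": 6,"dy": 0,"dz": 0,"ax": 0,"ay": 0,"az": 0,"fingers": 0.45},{"dx": 6,"dy": 0,"dz": 0,"ax": 0,"ay": 0,"az": 0,"fingers": 0.45},{"dx": 0,"dy": 0,"dz": 0,"ax": 0,"ay": 0,"az": 0,"fingers": 0.45}]'

```text
time_s: 5.9
tcp_pos: [445.0, -344.6, 52.0]
ee_rot: [3.141, -0.001, -0.597]
contact_force: [-1.0, 0.3, 0.1]
grip_width: 25.0
```

```bash
python3 -c "
from h import *
st();snap('d')"
```

```text
5.9 tcp [ 445.  -344.6   52. ] lane (np.float64(-93.7), np.float64(-2.7)) rot [ 3.141e+00 -1.000e-03 -5.970e-01] F [-1.   0.3  0.1] w 25.0
mould px 0
```

View pics/d_scene.png

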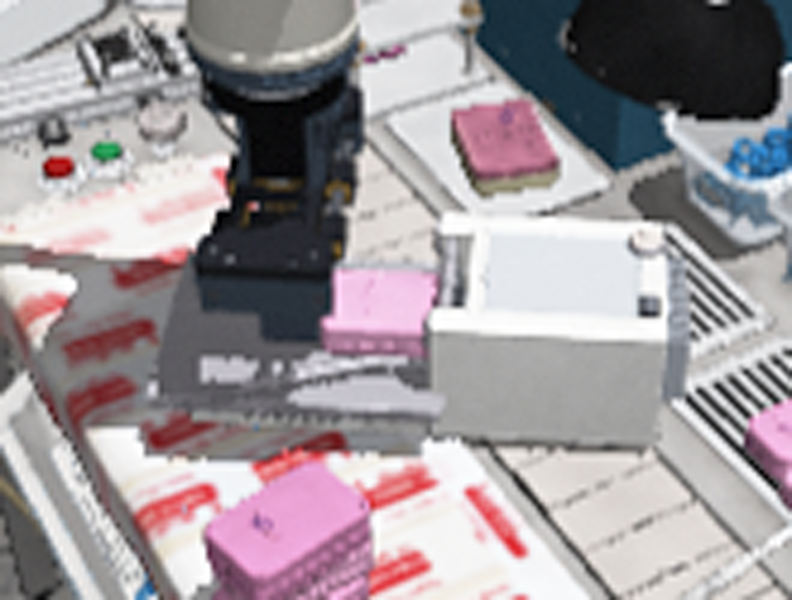

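The mould's leading end has reached the flap at about (435,310), squarely in the lane. Pushing on past the crest.

Emit:
apply_moves --commands '[{"dx": 5,"dy": 0,"dz": 0,"ax": 0,"ay": 0,"az": 0,"fingers": 0.45},{"dx": 5,"dy": 0,"dz": 0,"ax": 0,"ay": 0,"az": 0,"fingers": 0.45},{"dx": 5,"dy": 0,"dz": 0,"ax": 0,"ay": 0,"az": 0,"fingers": 0.45},{"dx": 5,"dy": 0,"dz": 0,"ax": 0,"ay": 0,"az": 0,"fingers": 0.45},{"dx": 5,"dy": 0,"dz": 0,"ax": 0,"ay": 0,"az": 0,"fingers": 0.45},{"dx": 5,"dy": 0,"dz": 0,"ax": 0,"ay": 0,"az": 0,"fingers": 0.45},{"dx": 5,"dy": 0,"dz": 0,"ax": 0,"ay": 0,"az": 0,"fingers": 0.45},{"dx": 5,"dy": 0,"dz": 0,"ax": 0,"ay": 0,"az": 0,"fingers": 0.45},{"dx": 5,"dy": 0,"dz": 0,"ax": 0,"ay": 0,"az": 0,"fingers": 0.45},{"dx": 0,"dy": 0,"dz": 0,"ax": 0,"ay": 0,"az": 0,"fingers": 0.45}]'

```text
time_s: 6.83
tcp_pos: [482.1, -369.7, 52.0]
ee_rot: [3.141, -0.001, -0.597]
contact_force: [-0.0, 0.4, -0.6]
grip_width: 25.3
```

```bash
python3 -c "
from h import *
st();snap('e')"
```

```text
6.83 tcp [ 482.1 -369.7   52. ] lane (np.float64(-48.9), np.float64(-2.6)) rot [ 3.141e+00 -1.000e-03 -5.970e-01] F [-0.   0.4 -0.6] w 25.3
mould px 0
```

View pics/e_scene.png

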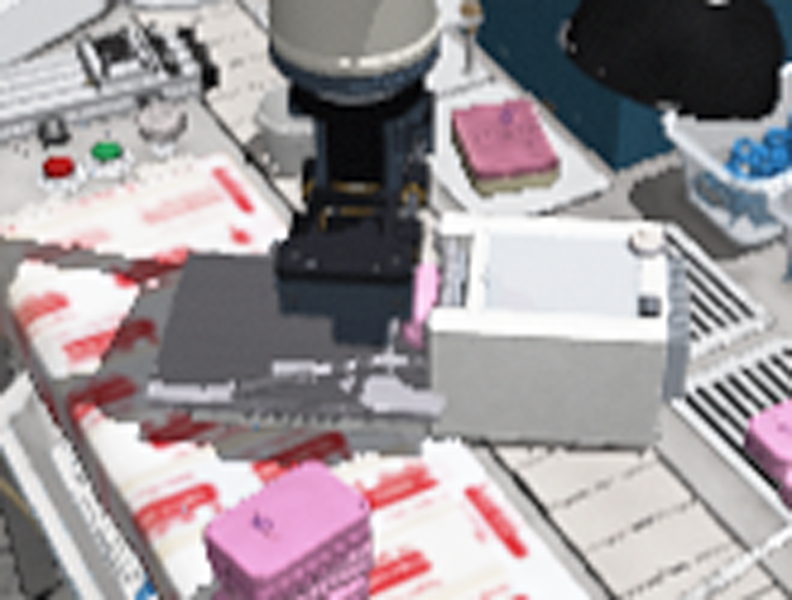

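View pics/e_top.png

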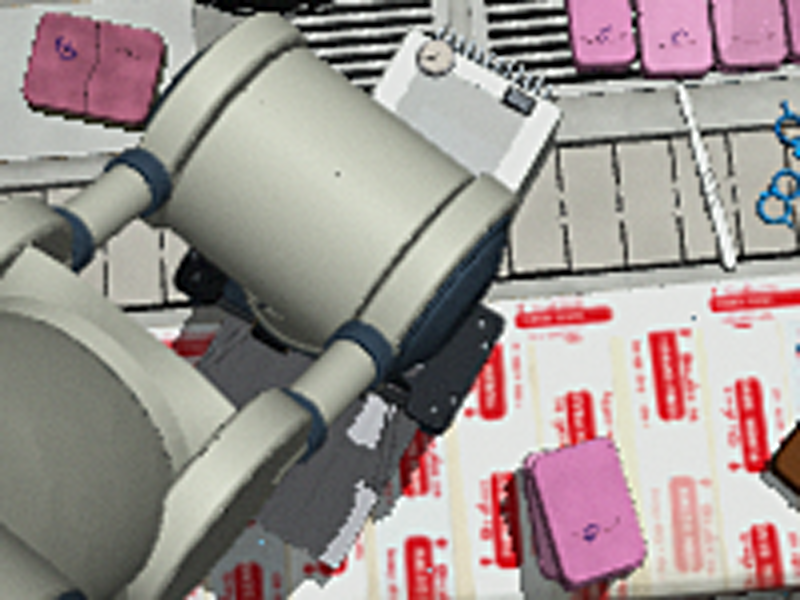

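A strip of the mould's tail still shows at (425,305), so it has not slid down yet. Another 16 mm, still well short of the hinge.

Emit:
apply_moves --commands '[{"dx": 4,"dy": 0,"dz": 0,"ax": 0,"ay": 0,"az": 0,"fingers": 0.45},{"dx": 4,"dy": 0,"dz": 0,"ax": 0,"ay": 0,"az": 0,"fingers": 0.45},{"dx": 4,"dy": 0,"dz": 0,"ax": 0,"ay": 0,"az": 0,"fingers": 0.45},{"dx": 4,"dy": 0,"dz": 0,"ax": 0,"ay": 0,"az": 0,"fingers": 0.45},{"dx": 0,"dy": 0,"dz": 0,"ax": 0,"ay": 0,"az": 0,"fingers": 0.45},{"dx": 0,"dy": 0,"dz": 0,"ax": 0,"ay": 0,"az": 0,"fingers": 0.45},{"dx": 0,"dy": 0,"dz": 0,"ax": 0,"ay": 0,"az": 0,"fingers": 0.45},{"dx": 0,"dy": 0,"dz": 0,"ax": 0,"ay": 0,"az": 0,"fingers": 0.45}]'

```text
time_s: 7.6
tcp_pos: [494.1, -377.7, 51.9]
ee_rot: [-3.142, 0.0, -0.597]
contact_force: [-0.2, 0.3, 0.6]
grip_width: 25.1
```

```bash
python3 -c "
from h import *
st();snap('f')"
```

```text
7.6 tcp [ 494.1 -377.7   51.9] lane (np.float64(-34.4), np.float64(-2.5)) rot [-3.142  0.    -0.597] F [-0.2  0.3  0.6] w 25.1
mould px 0
```

View pics/f_scene.png

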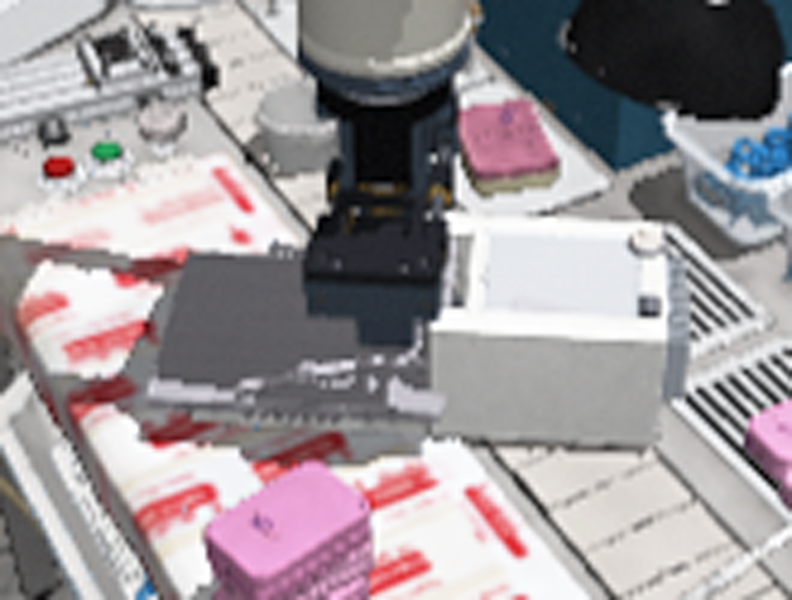

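No pink shows at the mouth any more. Now I'll draw the fingers back and up to look inside.

Emit:
apply_moves --commands '[{"dx": -10,"dy": 0,"dz": 0,"ax": 0,"ay": 0,"az": 0,"fingers": 0.45},{"dx": -20,"dy": 0,"dz": 0,"ax": 0,"ay": 0,"az": 0,"fingers": 0.45},{"dx": -25,"dy": 0,"dz": 0,"ax": 0,"ay": 0,"az": 0,"fingers": 0.45},{"dx": -25,"dy": 0,"dz": 0,"ax": 0,"ay": 0,"az": 0,"fingers": 0.45},{"dx": -25,"dy": 0,"dz": -15,"ax": 0,"ay": 0,"az": 0,"fingers": 0.45},{"dx": -25,"dy": 0,"dz": -30,"ax": 0,"ay": 0,"az": 0,"fingers": 0.45},{"dx": -25,"dy": 0,"dz": -30,"ax": 0,"ay": 0,"az": 0,"fingers": 0.45},{"dx": -20,"dy": 0,"dz": -30,"ax": 0,"ay": 0,"az": 0,"fingers": 0.45},{"dx": 0,"dy": 0,"dz": 0,"ax": 0,"ay": 0,"az": 0,"fingers": 0.45},{"dx": 0,"dy": 0,"dz": 0,"ax": 0,"ay": 0,"az": 0,"fingers": 0.45}]'

```text
time_s: 8.53
tcp_pos: [349.6, -279.8, 158.5]
ee_rot: [3.141, -0.003, -0.597]
contact_force: [0.6, -0.3, -0.2]
grip_width: 25.1
```

```bash
python3 -c "
from h import *
st();snap('g')"
```

```text
8.53 tcp [ 349.6 -279.8  158.5] lane (np.float64(-209.0), np.float64(-2.7)) rot [ 3.141e+00 -3.000e-03 -5.970e-01] F [ 0.6 -0.3 -0.2] w 25.1
mould px 0
```

View pics/g_scene.png

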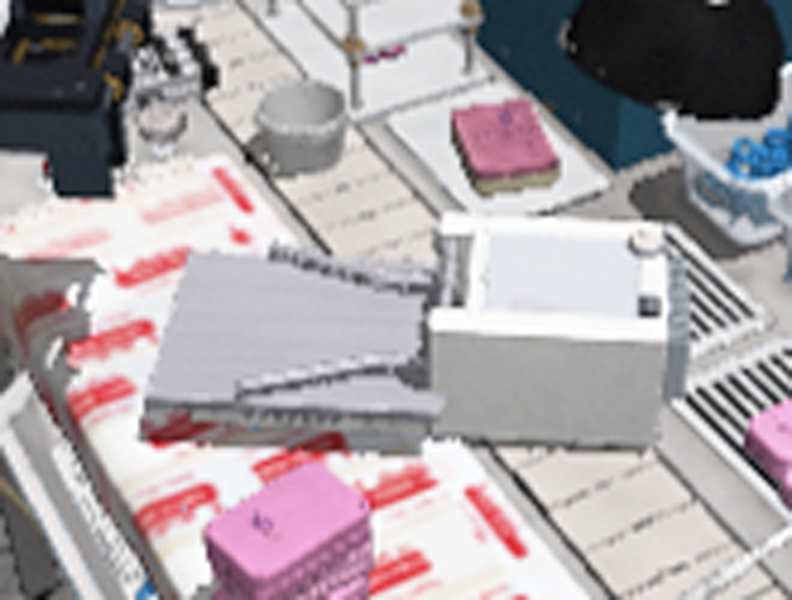

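View pics/g_top.png

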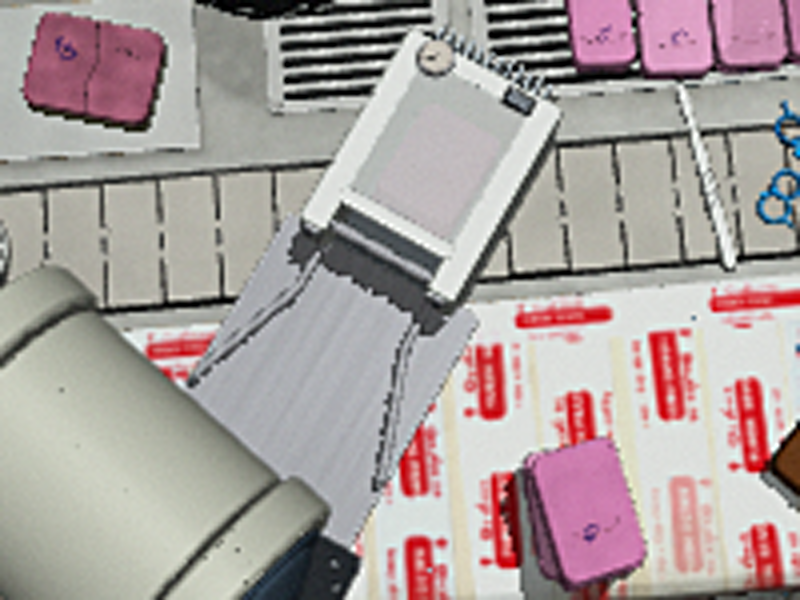

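Through the window, a pink tint fills about (375–505, 100–240) and the deck is empty. I'll measure the mould through the window and compare the flap with its picture from before the push.

```bash
python3 - <<'E'
from h import *
for k in range(2):
    c=ctrl.camera('top'); a=c['image'].astype(int); b=cv2.imread('pics/top0.png').astype(int)
    d=((a[...,2]-a[...,1])-(b[...,2]-b[...,1])); m=(cv2.GaussianBlur(d.astype(np.float32),(3,3),0)>7)
    u0=np.arange(512)[None];v0=np.arange(384)[:,None]
    m&=(u0>225)&(u0<292)&(v0>140)&(v0<200)
    kk,l,s,_=cv2.connectedComponentsWithStats(m.astype(np.uint8)); j=1+np.argmax(s[1:,4]); v,u=np.nonzero(l==j)
    L=np.array([lane(unproj(c,(x,y),48)) for x,y in zip(u,v)],np.float32)
    r=cv2.minAreaRect(L); print(len(u),r,L.min(0),L.max(0))
    f=np.abs(a-b).sum(2)[175:205,225:270]; print('front diff max',f.max(),(f>60).sum())
    Pb=cloud(c)[0]; q=(Pb[:,:2]-O)@np.c_[D,N]; s=(abs(q[:,1])<25)&(q[:,0]>-15)&(q[:,0]<15)
    print('low pts',[(float(x),np.median(Pb[s&(abs(q[:,0]-x)<2),2]).round(0)) for x in range(-12,13,4)])
sc=ctrl.camera('scene'); cv2.imwrite('pics/cmp.png',cv2.resize(np.hstack([cv2.imread('pics/scene0.png')[170:215,235:285],sc['image'][170:215,235:285]]),None,fx=8,fy=8,interpolation=2))
for l in('talc_pot','mould_front3','open_mould'): 
    r=ctrl.spot_point('scene',l); print(l,r[0] if r else None)
E
```

```text
588 ((75.37706756591797, 0.6769199371337891), (55.85933303833008, 73.91289520263672), 87.70938873291016) [ 38.  -27.4] [112.1  29. ]
front diff max 73 3
low pts [(-12.0, np.float64(46.0)), (-8.0, np.float64(45.0)), (-4.0, np.float64(45.0)), (0.0, np.float64(48.0)), (4.0, np.float64(76.0)), (8.0, np.float64(92.0)), (12.0, np.float64(nan))]
592 ((75.1456298828125, 1.010721206665039), (55.753780364990234, 74.05936431884766), 89.35625457763672) [ 38.  -26.8] [112.4  29. ]
front diff max 66 3
low pts [(-12.0, np.float64(45.0)), (-8.0, np.float64(45.0)), (-4.0, np.float64(46.0)), (0.0, np.float64(57.0)), (4.0, np.float64(69.0)), (8.0, np.float64(94.0)), (12.0, np.float64(nan))]
talc_pot {'position': [223.8, 161.1], 'score': 0.63}
mould_front3 {'position': [218.5, 243.6], 'score': 0.76}
open_mould {'position': [264.1, 163.7], 'score': 0.68}
  return _methods._mean(a, axis=axis, dtype=dtype,
  ret = ret.dtype.type(ret / rcount)
```

View pics/cmp.png

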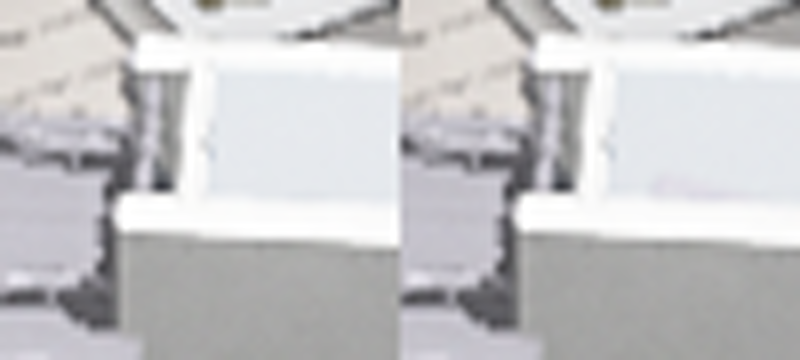

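The mould is at x about 75, y about 1, and the flap looks the same as at the start (left and right halves match at (150,130) and (550,130)). I'll wait a second for it to settle, then hand in.

Emit:
apply_moves --commands '[{"dx": 0,"dy": 0,"dz": 0,"ax": 0,"ay": 0,"az": 0,"fingers": 0.45},{"dx": 0,"dy": 0,"dz": 0,"ax": 0,"ay": 0,"az": 0,"fingers": 0.45},{"dx": 0,"dy": 0,"dz": 0,"ax": 0,"ay": 0,"az": 0,"fingers": 0.45},{"dx": 0,"dy": 0,"dz": 0,"ax": 0,"ay": 0,"az": 0,"fingers": 0.45},{"dx": 0,"dy": 0,"dz": 0,"ax": 0,"ay": 0,"az": 0,"fingers": 0.45},{"dx": 0,"dy": 0,"dz": 0,"ax": 0,"ay": 0,"az": 0,"fingers": 0.45},{"dx": 0,"dy": 0,"dz": 0,"ax": 0,"ay": 0,"az": 0,"fingers": 0.45},{"dx": 0,"dy": 0,"dz": 0,"ax": 0,"ay": 0,"az": 0,"fingers": 0.45},{"dx": 0,"dy": 0,"dz": 0,"ax": 0,"ay": 0,"az": 0,"fingers": 0.45},{"dx": 0,"dy": 0,"dz": 0,"ax": 0,"ay": 0,"az": 0,"fingers": 0.45},{"dx": 0,"dy": 0,"dz": 0,"ax": 0,"ay": 0,"az": 0,"fingers": 0.45},{"dx": 0,"dy": 0,"dz": 0,"ax": 0,"ay": 0,"az": 0,"fingers": 0.45}]'

```text
time_s: 9.93
tcp_pos: [349.6, -279.5, 156.9]
ee_rot: [-3.142, 0.0, -0.597]
contact_force: [0.3, 0.1, 0.6]
grip_width: 25.2
```

```bash
python3 -c "
from h import *
st();ctrl.job_done();st()"
```

```text
9.93 tcp [ 349.6 -279.5  156.9] lane (np.float64(-209.2), np.float64(-2.6)) rot [-3.142  0.    -0.597] F [0.3 0.1 0.6] w 25.2
the job is handed in; nothing more can be done
the job is handed in; nothing more can be done
```

I pushed the pink mould along the deck and in through the flap with the part-closed fingers. It tipped onto the chute and slid down, and I drew the fingers back and up clear. The job was handed in at about 10 s; no verdict is reported.

**Last checks:**
- **Mould:** seen through the window at about x = 75 mm, y = 1 mm in cooler axes, within the 64–82 mm and ±12 mm limits. Its height on the chute could not be measured through the window.
- **Flap:** looks the same as its shut picture from the start. I did not measure its angle; depth points near the flap were noisy and did not settle it.
- **Robot:** touching nothing, with force readings at noise level (under 1 N).
- **Bystanders:** in the last pictures the pot, the stack and the open mould look where they were. The network's points differ by 1–4 pixels from the start, with the pot differing most; I put that down to its scatter.

My first move call was refused for missing row values, and the robot did not move on it.

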